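# Line up the coasters along the pale oak strip

## Task

Slide the three square coasters across the worktop, without lifting them, into a neat row against the front of the pale oak strip: each one flat on the worktop, its edge square and flush against the wood and centred on a black line, one coaster to each line (any colour order). Leave the mug, tomato, salt shaker and spice jar where they stand.

Things in the scene. Friction and masses are not known exactly. Their poses are not given: they have to be found in the camera images.
- rail: straight pale oak strip fixed to the worktop, 420 mm long, 25 deep, 22 high, across in front of the robot; place and yaw vary. Three black lines, 8 mm wide, 120 mm apart, run over its top and front: the middle one at its middle. Origin: middle of the lower edge of its front face; x points away from the robot into the wood, y along the strip to the robot's left, z up
- mark_left (a point): point at worktop height on the front (robot-side) face of the pale oak strip, at its left-hand (+y) black inlay line. Axes as rail. A well-placed coaster's centre lies 40 mm straight in front of it (at x = -40 mm, y = 0 in this frame)
- mark_mid (a point): point at worktop height on the front (robot-side) face of the pale oak strip, at its middle black inlay line. Axes as rail. A well-placed coaster's centre lies 40 mm straight in front of it (at x = -40 mm, y = 0 in this frame)
- mark_right (a point): point at worktop height on the front (robot-side) face of the pale oak strip, at its right-hand (-y) black inlay line. Axes as rail. A well-placed coaster's centre lies 40 mm straight in front of it (at x = -40 mm, y = 0 in this frame)
- coaster_white: square coaster, 80 x 80 mm, 16 mm thick, about 0.22 kg, loose and flat on the worktop; cork underside, glazed white top. Origin: centre of its underside; x, y along its sides (any side may face the strip), z up. Starts on the robot's side of the strip, centre 100 to 155 mm from its front face, turned up to 0.4 rad. Too wide to grasp; slides under a push of 1 to 4 N
- coaster_blue: square coaster, 80 x 80 mm, 16 mm thick, about 0.22 kg, loose and flat on the worktop; cork underside, glazed blue top. Origin: centre of its underside; x, y along its sides (any side may face the strip), z up. Starts on the robot's side of the strip, centre 100 to 155 mm from its front face, turned up to 0.4 rad. Too wide to grasp; slides under a push of 1 to 4 N
- coaster_terracotta: square coaster, 80 x 80 mm, 16 mm thick, about 0.22 kg, loose and flat on the worktop; cork underside, glazed terracotta-brown top. Origin: centre of its underside; x, y along its sides (any side may face the strip), z up. Starts on the robot's side of the strip, centre 100 to 155 mm from its front face, turned up to 0.4 rad. Too wide to grasp; slides under a push of 1 to 4 N
- mug: white mug, 83 mm wide (116 mm with its handle), 94 mm high, standing beyond the right end of the strip; bystander. Origin: centre of its underside
- tomato: red tomato, 69 mm wide, 71 mm high, left of the strip; bystander. Origin: centre of its underside
- salt_shaker: clear salt shaker nearest the robot, with a grey top, 44 mm wide, 90 mm high, right of the strip; bystander. Origin: centre of its underside
- spice_jar: spice jar with a red lid (the one nearest the robot), 45 mm wide, 106 mm high, right of the strip; bystander. Origin: centre of its underside
There are look-alikes about, which are no part of the job. Of the things that look like the coaster_blue, the larger one is meant.

How it is judged:
At the end, for the whole second after the job is handed in: At each of the three black lines lies one coaster, centred on the line within 9 mm along the strip, its centre 34 to 46 mm in front of the strip's front face (40 mm is flush), square to the strip within 0.07 rad; all three flat on the worktop and at rest (((x of coaster_white in the frame of mark_left between -0.046 and -0.034 m and y of coaster_white in the frame of mark_left between -0.009 and 0.009 m) or (x of coaster_blue in the frame of mark_left between -0.046 and -0.034 m and y of coaster_blue in the frame of mark_left between -0.009 and 0.009 m) or (x of coaster_terracotta in the frame of mark_left between -0.046 and -0.034 m and y of coaster_terracotta in the frame of mark_left between -0.009 and 0.009 m)) and ((x of coaster_white in the frame of mark_mid between -0.046 and -0.034 m and y of coaster_white in the frame of mark_mid between -0.009 and 0.009 m) or (x of coaster_blue in the frame of mark_mid between -0.046 and -0.034 m and y of coaster_blue in the frame of mark_mid between -0.009 and 0.009 m) or (x of coaster_terracotta in the frame of mark_mid between -0.046 and -0.034 m and y of coaster_terracotta in the frame of mark_mid between -0.009 and 0.009 m)) and ((x of coaster_white in the frame of mark_right between -0.046 and -0.034 m and y of coaster_white in the frame of mark_right between -0.009 and 0.009 m) or (x of coaster_blue in the frame of mark_right between -0.046 and -0.034 m and y of coaster_blue in the frame of mark_right between -0.009 and 0.009 m) or (x of coaster_terracotta in the frame of mark_right between -0.046 and -0.034 m and y of coaster_terracotta in the frame of mark_right between -0.009 and 0.009 m)) and (angle between the x axis of coaster_white and the x axis of rail, either way round below 0.07 rad or angle between the x axis of coaster_white and the y axis of rail, either way round below 0.07 rad) and angle between each of coaster_white, coaster_blue, coaster_terracotta's own z axis and vertical below 0.05 rad and height (world z) of each of coaster_white, coaster_blue, coaster_terracotta below 0.004 m and linear speed of each of coaster_white, coaster_blue, coaster_terracotta below 0.01 m/s and (angle between the x axis of coaster_blue and the x axis of rail, either way round below 0.07 rad or angle between the x axis of coaster_blue and the y axis of rail, either way round below 0.07 rad) and (angle between the x axis of coaster_terracotta and the x axis of rail, either way round below 0.07 rad or angle between the x axis of coaster_terracotta and the y axis of rail, either way round below 0.07 rad)); the robot touches nothing.
It fails at once if a coaster is lifted more than 12 mm or tipped more than 20 degrees off the worktop (height (world z) of any of coaster_white, coaster_blue, coaster_terracotta above 0.012 m or angle between any of coaster_white, coaster_blue, coaster_terracotta's own z axis and vertical above 0.35 rad).
It fails at once if the mug, tomato, salt shaker or spice jar is moved more than 30 mm (distance of any of mug, tomato, salt_shaker, spice_jar from where it was at the start of the episode above 0.03 m).
It also fails if it takes over 72 s, if anything falls off the work surface, if the arm or the gripper's body presses on something with over 40 N, if the wrist force passes 120 N, or if a joint passes its speed limit or range.

## Robot

A 6-joint arm with a two-finger parallel gripper is mounted at the origin on a cart in front of the work surface, level with it; the furniture and walls round the work are solid. World frame = base frame: x ahead of the robot, y to its left, z up, the work surface at z = 0. Lengths are in m, angles in rad, forces in N, time in s.
With the tool pointing down it reaches from about 0.325 to 0.9 m from the base axis. Payload 3.5 kg.
Tool frame: the origin (TCP) lies midway between the tips of the shut fingers; the grasp point (between the pads) lies 19 mm behind it (r.tcp_to_grasp is the z of the grasp point in the tool frame, in m); z points along the fingers, y is the line along which they close (so a half turn about z gives the same grasp; the last joint's range is limited). The gripper opens to 85 mm and grips with 20 to 120 N. Pads are 22 mm wide; open, the fingers measure 114 mm over their backs; the gripper's body (76 mm by 85 mm) begins 54 mm behind the grasp point. The pads swing forward as they close: fully open they stand 13 mm farther back than shut.
Start: joints at [-1.432, 0.276, -0.026, 1.268, 0, 1.467], TCP at [0.15, -0.607, 0.231] pointing down, gripper open.
Joint ranges: [-3.12, 3.12], [-0.85, 1.88], [-1.08, 1.24], [-1.95, 2.15], [-1.57, 1.53], [-3.14, 3.14]. Speed limits (rad/s): [2.57, 2.57, 3.14, 3.14, 3.14, 3.14].

## Interface

Orientations are given as a unit quaternion [x, y, z, w].
In Python, from plant import r, capture gives the robot as it stands.
- The arm moves only by the tool send_rows, never from a script. Its argument "rows" is a list of rows, each an object of numbers: "dx", "dy", "dz": the shift along the tool's x, y, z in mm; "roll": the turn about the tool's z in rad; "gripper": the closure, from 0 (fully open) to 1 (shut). In form: [{"dx": .., "dy": .., "dz": .., "roll": .., "gripper": ..}, ...]. A call has 1 to 8 rows; each row shifts and turns the commanded pose from where the row before left it, along the tool's axes as they then stand; what a row does not reach is not made up. A row lasts 1/10 s, in which the tool goes at most 50 mm and 8.59 degrees, less where a joint would pass 70% of its speed; a pose out of reach is approached as far as the arm can. A call with a gripper value outside its range is refused whole. The fingers move at their own pace and stop on an object; "grip_force" is the grip in N (left out, the last holds). Time passes only in rows, so rows that do not move let the fingers close. It gives the time, the measured TCP pose, the force, the opening and the grip force at its end, in the units of the state.
- r.sense(): the state, without advancing time (a new reading comes with each control period).
- capture(name): name is "scene" or "side" or "wrist"; returns a dict with "img" (480x640x3 uint8, red, green, blue), "z_map" (480x640 float32, m along the optical axis (not along the pixel's ray), 0 where there is no reading), "fx", "fy", "cx", "cy" (pixels), "R" (3x3) and "t" (3): a world point X has camera coordinates R X + t; the wrist camera has in their place "hand_eye" (4x4, takes a point from camera to tool coordinates, whose origin is the TCP and whose axes are the flange's). Camera axes: x right, y down, z forward; pixel columns grow to the right and rows downward; lengths in m; the calibration is good to about 2 mm. A picture is of the moment at which its call begins: read the wrist's pose just before it.
- r.finish_job(): hands the job in; it is judged then, once.
The state is a dict: "time_s": time; "qpos": joint angles; "joint_vel": joint speeds; "effort": joint torques, N m; "tool_pos": TCP position; "tcp_rot": TCP orientation; "contact_force": force on the tool from outside, world axes, zero at the start; "wrist_torque": the same for the moment, N m; "grip_width": opening from 0.0 (shut) to 1.0 (fully open); "finger_force": force on a finger pad.
Only numpy, scipy, OpenCV 4.12 (cv2) and the standard library are available. Lean on these libraries where they do the work, as an engineer would, in place of code of your own. Each camera call takes 0.05 s, during which the arm holds its last target. There are 200 camera calls.

## Working session

There is one attempt and no reset: what is moved stays moved. The work goes in short steps, Python scripts to look and compute and a tool call to move; the robot and the scene stay as the last step left them, time stands still between calls to the robot, and variables do not carry over. Pictures are saved under pics/ and viewed, at most 10 in all, crops included, and the job is handed in when it is done.

Besides the shell and the picture viewer there is one more tool, called after "Emit:" by a JSON object that holds its "method" and its "body". send_rows: Moves the arm, as the interface text tells. Its arguments: {"type":"object","properties":{"rows":{"type":"array","items":{"type":"object","properties":{"dx":{"type":"number"},"dy":{"type":"number"},"dz":{"type":"number"},"roll":{"type":"number"},"gripper":{"type":"number"}}}},"grip_force":{"type":"number"}},"required":["rows"]}

```bash
mkdir -p pics; ls; python3 - <<'E'
from plant import r,capture
import cv2,numpy as np
for n in ["scene","side"]:
    c=capture(n); cv2.imwrite(f"pics/{n}0.png",c["img"][...,::-1]); np.savez(f"{n}0.npz",**c)
    print(n,c["fx"],c["cx"],c["cy"],np.round(-c["R"].T@c["t"],3),np.round(c["R"],2).tolist())
s=r.sense();print(s["time_s"],s["tool_pos"],s["tcp_rot"],s["contact_force"])
E
```

```text
pics
scene 441.09752513596106 321.49859829294905 232.78589204889687 [0.297 0.678 0.893] [[-0.94, -0.35, -0.01], [-0.24, 0.65, -0.72], [0.26, -0.67, -0.7]]
side 507.9828833938528 326.1158181289001 245.0182118430865 [0.206 0.741 0.7  ] [[-0.91, -0.42, 0.01], [-0.25, 0.52, -0.82], [0.34, -0.75, -0.57]]
0.1 [ 0.14953292 -0.60611838  0.23023983] [ 9.92701193e-01  1.20595596e-01 -1.48870247e-05 -1.02194459e-03] [ 0.14025369  0.27434719 -0.06339054]
```

View pics/scene0.png

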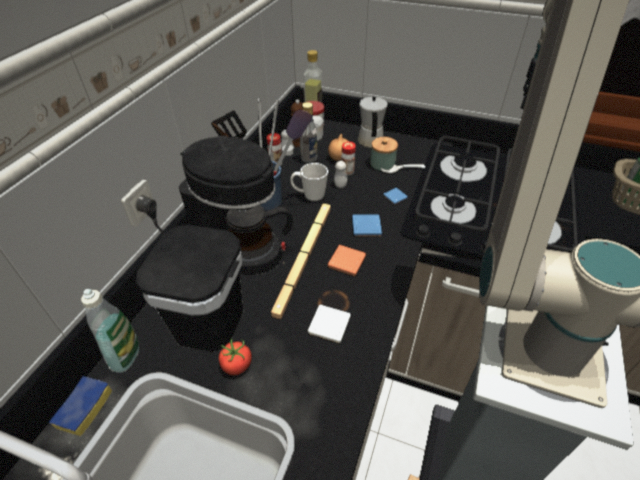

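View pics/side0.png

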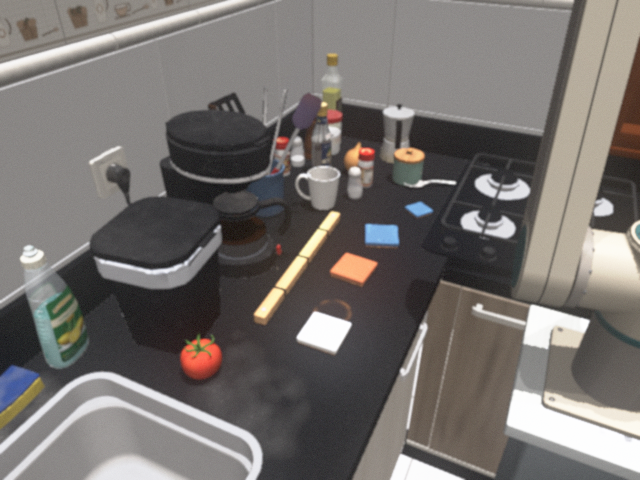

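The scene view shows the coasters: white (330,323), terracotta (347,260) and two blue squares at (367,225) and (396,195). The one at (367,225) is larger and lines up with the row, so it is the one meant. The rail runs from (278,312) to (325,207). I'll measure next and crop to confirm the blue.

```bash
cat >h.py <<'E'
import cv2,numpy as np
def ray(c,px,z):
    px=np.atleast_2d(px).astype(float)
    d=np.c_[(px[:,0]-c["cx"])/c["fx"],(px[:,1]-c["cy"])/c["fy"],np.ones(len(px))]@c["R"]
    o=-c["R"].T@c["t"]; return (o+d*((z-o[2])/d[:,2])[:,None])[:,:2]
HSV=dict(white=((0,0,150),(180,40,255)),blue=((95,90,80),(120,255,255)),terracotta=((4,120,120),(14,255,255)),rail=((17,40,110),(32,255,255)))
BOX=(240,150,430,360)
def blobs(c,k,amin=60):
    h=cv2.cvtColor(c["img"],cv2.COLOR_RGB2HSV); m=cv2.inRange(h,HSV[k][0],HSV[k][1])
    cs,_=cv2.findContours(m,cv2.RETR_EXTERNAL,cv2.CHAIN_APPROX_NONE)
    return [q for q in cs if cv2.contourArea(q)>amin]
def rects(c,k,z,amin=60):
    out=[]
    for q in blobs(c,k,amin):
        p=ray(c,q[:,0],z); (x,y),(w,h),a=cv2.minAreaRect((p*1000).astype(np.float32))
        if .3<x/1000<.95 and abs(y)<450: out.append([*np.round((x,y,w,h,a),1),*np.round(q[:,0].mean(0))])
    return out
E
python3 - <<'E'
from h import *
img=None
for n in ["scene","side"]:
    c=dict(np.load(n+"0.npz"))
    for k in HSV:
        for q in rects(c,k,.022 if k=="rail" else .016,60): print(n,k,[float(v) for v in q])
    if n=="scene": cv2.imwrite("pics/crop.png",cv2.resize(c["img"][170:340,260:430,::-1],None,fx=3.4,fy=3.4,interpolation=cv2.INTER_CUBIC))
E
```

```text
scene white [498.0, 109.7, 81.1, 83.4, 0.9, 329.0, 323.0]
scene white [340.2, 51.5, 7.0, 143.3, 0.1, 400.0, 323.0]
scene white [320.9, -395.1, 55.3, 102.3, 22.8, 442.0, 207.0]
scene white [754.9, -427.4, 109.7, 93.8, 71.4, 312.0, 172.0]
scene blue [512.0, -249.1, 83.5, 85.7, 20.2, 366.0, 224.0]
scene blue [466.0, -409.4, 58.1, 58.6, 55.0, 395.0, 195.0]
scene terracotta [662.2, 273.0, 65.4, 59.6, 32.9, 233.0, 358.0]
scene terracotta [522.6, -98.0, 85.0, 82.3, 86.3, 347.0, 259.0]
scene rail [637.3, -74.6, 29.5, 429.8, 3.3, 300.0, 260.0]
side white [672.9, 410.8, 393.6, 194.0, 25.1, 117.0, 434.0]
side white [321.0, 126.7, 32.4, 246.3, 8.6, 413.0, 374.0]
side white [496.1, 108.9, 84.1, 89.5, 1.1, 324.0, 332.0]
side white [923.5, 103.6, 226.6, 129.1, 37.6, 157.0, 268.0]
side white [323.2, -410.1, 54.4, 99.4, 10.6, 473.0, 222.0]
side white [655.9, -440.1, 31.2, 95.6, 17.7, 356.0, 188.0]
side white [765.6, -407.5, 119.0, 248.6, 14.9, 320.0, 184.0]
side blue [509.4, -252.0, 80.9, 88.1, 21.2, 381.0, 234.0]
side blue [461.9, -407.9, 60.8, 62.8, 55.1, 419.0, 208.0]
side terracotta [665.5, 265.1, 67.8, 79.9, 42.0, 200.0, 358.0]
side terracotta [520.9, -97.6, 93.2, 85.8, 86.6, 353.0, 268.0]
side rail [911.3, 316.1, 29.7, 66.1, 7.2, 71.0, 334.0]
side rail [637.8, -80.6, 29.7, 426.2, 3.2, 297.0, 264.0]
```

View pics/crop.png

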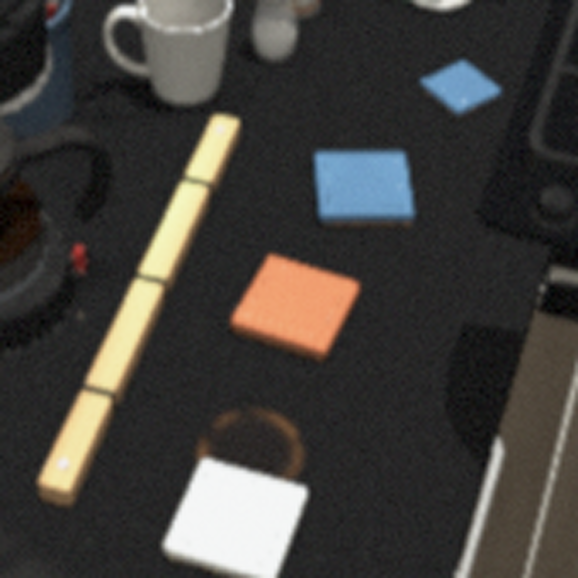

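The crop confirms it: the blue square at (367,225) measures about 84 mm in the plane and the one at (396,195) only 58 mm. Next I'll bring the wrist camera over the rail for a better look.

Emit:
{"method": "send_rows", "body": {"rows": [{"dx":34,"dy":-31,"dz":-7,"gripper":0.5},{"dx":34,"dy":-31,"dz":-7,"gripper":0.5},{"dx":34,"dy":-31,"dz":-7,"gripper":0.5},{"dx":34,"dy":-31,"dz":-7,"gripper":0.5},{"dx":34,"dy":-31,"dz":-7,"gripper":0.5},{"dx":34,"dy":-31,"dz":-7,"gripper":0.5},{"dx":34,"dy":-31,"dz":-7,"gripper":0.5},{"dx":34,"dy":-31,"dz":-7,"gripper":0.5}]}}

```text
validation failed for argument at $.ro...
```

Emit:
{"method": "send_rows", "body": {"rows": [{"dx":34,"dy":-31,"dz":-7,"gripper":0.5},{"dx":34,"dy":-31,"dz":-7,"gripper":0.5},{"dx":34,"dy":-31,"dz":-7,"gripper":0.5},{"dx":34,"dy":-31,"dz":-7,"gripper":0.5},{"dx":34,"dy":-31,"dz":-7,"gripper":0.5},{"dx":20,"dy":-20,"dz":-7,"roll":0.09,"gripper":0.5},{"roll":0.094,"gripper":0.5},{"gripper":0.5}]}}

```text
validation failed for argument at $.ro...
```

```bash
cat >>h.py <<'E'
def wrist(save):
    from plant import r,capture
    from scipy.spatial.transform import Rotation as Ro
    s=r.sense(); c=capture("wrist"); T=np.eye(4); T[:3,:3]=Ro.from_quat(s["tcp_rot"]).as_matrix(); T[:3,3]=s["tool_pos"]
    M=np.linalg.inv(T@c["hand_eye"]); c["R"]=M[:3,:3]; c["t"]=M[:3,3]
    np.savez(save+".npz",**{k:c[k] for k in("img","z_map","fx","fy","cx","cy","R","t")}); cv2.imwrite(f"pics/{save}.png",c["img"][...,::-1])
    q=s["tcp_rot"]; print("t",round(s["time_s"],2),"tcp",np.round(s["tool_pos"]*np.array(1000),1),"psi",round(2*np.arctan2(q[1],q[0]),4),"F",np.round(s["contact_force"],1),"w",round(s["grip_width"],2))
    return c
E
python3 - <<'E'
from h import *
c=wrist("w1"); print(np.round(c["R"],2).tolist(), np.round(-c["R"].T@c["t"],3))
for k in HSV:
    for q in rects(c,k,.022 if k=="rail" else .016,60): print(k,[float(v) for v in q])
E
```

```text
t 0.1 tcp [ 149.5 -606.1  230.2] psi 0.2418 F [ 0.1  0.3 -0.1] w 1.0
[[0.24, -0.97, -0.0], [-0.93, -0.23, 0.3], [-0.29, -0.07, -0.95]] [ 0.224 -0.587  0.373]
```

View pics/w1.png

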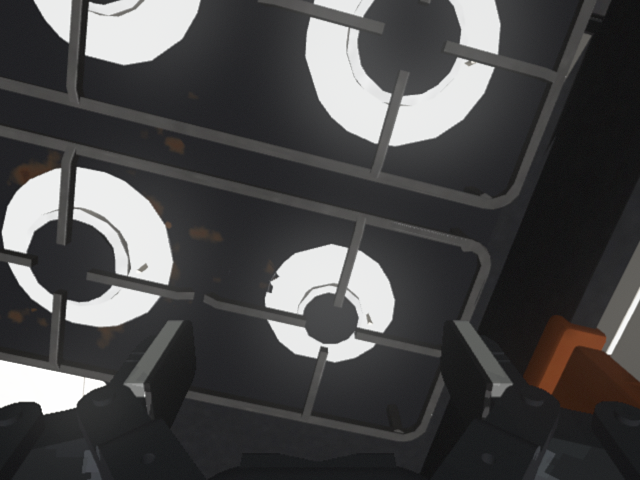

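The rows were refused, probably because every field is needed, so the picture only shows the hob under the start pose. I'll resend with all five fields.

Emit:
{"method": "send_rows", "body": {"rows": [{"dx":34,"dy":-31,"dz":-7,"roll":0,"gripper":0.5},{"dx":34,"dy":-31,"dz":-7,"roll":0,"gripper":0.5},{"dx":34,"dy":-31,"dz":-7,"roll":0,"gripper":0.5},{"dx":34,"dy":-31,"dz":-7,"roll":0,"gripper":0.5},{"dx":34,"dy":-31,"dz":-7,"roll":0,"gripper":0.5},{"dx":34,"dy":-31,"dz":-7,"roll":0,"gripper":0.5},{"dx":34,"dy":-31,"dz":-7,"roll":0,"gripper":0.5},{"dx":34,"dy":-31,"dz":-7,"roll":0,"gripper":0.5}]}}

```text
time_s: 0.95
tool_pos: [0.3549, -0.2991, 0.2874]
tcp_rot: [0.993, 0.12, 0.0, -0.0]
contact_force: [1.3, 0.3, 0.0]
grip_width: 0.503
finger_force: 0.0
```

Emit:
{"method": "send_rows", "body": {"rows": [{"dx":32,"dy":-30,"dz":-20,"roll":0,"gripper":0.5},{"dx":32,"dy":-30,"dz":-20,"roll":0,"gripper":0.5},{"dx":32,"dy":-30,"dz":-20,"roll":0,"gripper":0.5},{"dx":32,"dy":-30,"dz":-20,"roll":0,"gripper":0.5},{"dx":32,"dy":-30,"dz":-20,"roll":0,"gripper":0.5},{"dx":32,"dy":-30,"dz":-20,"roll":0.09,"gripper":0.5},{"dx":0,"dy":0,"dz":0,"roll":0.094,"gripper":0.5},{"dx":0,"dy":0,"dz":0,"roll":0,"gripper":0.5}]}}

```text
time_s: 1.75
tool_pos: [0.4983, -0.079, 0.4076]
tcp_rot: [1.0, 0.03, 0.0, 0.0]
contact_force: [-1.4, -0.5, -0.4]
grip_width: 0.501
finger_force: 0.0
```

```bash
python3 - <<'E'
from h import *
c=wrist("w2")
for k in HSV:
    for q in rects(c,k,.022 if k=="rail" else .016,60): print(k,[float(v) for v in q])
c=dict(np.load("scene0.npz"));print(ray(c,[[341,187],[348,174],[318,199],[235,375],[395,195]],0))
E
```

```text
t 1.75 tcp [498.3 -79.  407.6] psi 0.0607 F [-1.4 -0.5 -0.4] w 0.5
white [314.5, -384.4, 58.4, 112.6, 43.0, 530.0, 317.0]
white [321.6, -227.4, 50.0, 24.1, 0.2, 418.0, 305.0]
white [496.2, 107.3, 80.0, 80.0, 0.8, 169.0, 163.0]
white [695.0, -384.3, 27.2, 83.4, 3.5, 601.0, 16.0]
blue [465.1, -410.3, 54.1, 53.8, 54.3, 573.0, 213.0]
blue [510.3, -250.2, 80.8, 80.3, 21.0, 456.0, 170.0]
terracotta [520.7, -99.1, 79.9, 80.0, 86.3, 336.0, 154.0]
terracotta [625.6, 287.6, 9.4, 14.9, 3.5, 5.0, 42.0]
terracotta [647.7, 274.9, 31.0, 46.8, 80.7, 12.0, 20.0]
rail [300.3, 189.6, 318.0, 106.7, 90.0, 111.0, 301.0]
rail [629.5, 28.0, 21.0, 26.7, 3.5, 231.0, 51.0]
rail [644.8, -241.5, 25.2, 86.9, 3.5, 466.0, 54.0]
rail [638.5, -138.0, 25.2, 110.9, 3.5, 379.0, 52.0]
rail [626.3, 89.5, 22.0, 86.6, 3.5, 178.0, 52.0]
[[ 0.64330434 -0.40679725]
 [ 0.64388636 -0.4818448 ]
 [ 0.69188988 -0.32393611]
 [ 0.64763912  0.30004589]
 [ 0.46845535 -0.42695378]]
```

View pics/w2.png

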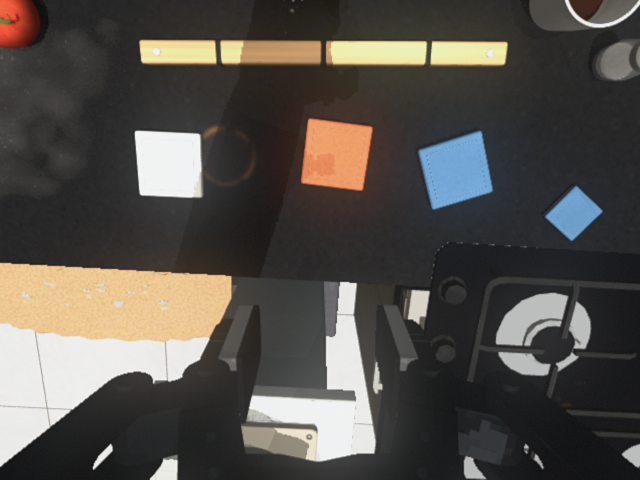

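The wrist view is clean: the rail is at rows 40–65 with lines at columns 218, 324 and 428, and each coaster measures 80 ± 1 mm. They sit at white (169,163), terracotta (336,154) and blue (456,170). Rail yaw is 0.061 and the front middle is at about (622.9, -77.3) mm. I'll push each coaster sideways first with two half-open fingers, starting with white.

Emit:
{"method": "send_rows", "body": {"rows": [{"dx":1,"dy":-31,"dz":30,"roll":0,"gripper":0.5},{"dx":1,"dy":-31,"dz":30,"roll":0,"gripper":0.5},{"dx":1,"dy":-31,"dz":30,"roll":0,"gripper":0.5},{"dx":1,"dy":-31,"dz":30,"roll":0,"gripper":0.5},{"dx":1,"dy":-31,"dz":30,"roll":0,"gripper":0.5},{"dx":1,"dy":-31,"dz":30,"roll":0,"gripper":0.5},{"dx":1,"dy":-31,"dz":30,"roll":0,"gripper":0.5},{"dx":1,"dy":-31,"dz":30,"roll":0,"gripper":0.5}]}}

```text
time_s: 2.6
tool_pos: [0.4925, 0.1292, 0.1661]
tcp_rot: [0.998, 0.057, -0.002, -0.015]
contact_force: [0.2, -0.1, -0.1]
grip_width: 0.496
finger_force: 0.0
```

Emit:
{"method": "send_rows", "body": {"rows": [{"dx":0,"dy":0,"dz":12,"roll":0.143,"gripper":0.5},{"dx":0,"dy":0,"dz":12,"roll":0.143,"gripper":0.5},{"dx":0,"dy":0,"dz":12,"roll":0.143,"gripper":0.5},{"dx":0,"dy":0,"dz":12,"roll":0.143,"gripper":0.5},{"dx":0,"dy":0,"dz":12,"roll":0.143,"gripper":0.5},{"dx":0,"dy":0,"dz":12,"roll":0.143,"gripper":0.5},{"dx":0,"dy":0,"dz":12,"roll":0.143,"gripper":0.5},{"dx":0,"dy":0,"dz":12,"roll":0.143,"gripper":0.5}]}}

```text
time_s: 3.4
tool_pos: [0.4053, -0.1377, 0.073]
tcp_rot: [0.94, -0.314, -0.033, -0.126]
contact_force: [0.3, -0.3, 0.4]
grip_width: 0.502
finger_force: 0.0
```

Emit:
{"method": "send_rows", "body": {"rows": [{"dx":0,"dy":0,"dz":0,"roll":0.143,"gripper":0.5},{"dx":0,"dy":0,"dz":0,"roll":0.143,"gripper":0.5},{"dx":0,"dy":0,"dz":0,"roll":0.143,"gripper":0.5},{"dx":0,"dy":0,"dz":0,"roll":0,"gripper":0.5},{"dx":0,"dy":0,"dz":0,"roll":0,"gripper":0.5}]}}

```text
time_s: 3.9
tool_pos: [0.3284, -0.2077, 0.0738]
tcp_rot: [0.877, -0.45, -0.051, -0.162]
contact_force: [0.2, -0.0, -0.1]
grip_width: 0.501
finger_force: 0.0
```

```bash
cat >>h.py <<'E'
O=np.array([622.9,-77.3]); YAW=.0611
def rail(x,y):
    d=np.array([x,y])-O; c,s=np.cos(YAW),np.sin(YAW); return np.round((c*d[0]+s*d[1],-s*d[0]+c*d[1]),1)
def st():
    from plant import r
    s=r.sense();q=s["tcp_rot"];p=np.array(s["tool_pos"])*1000
    print("t",round(s["time_s"],2),"rail",rail(p[0],p[1]),"z",round(p[2],1),"psi-yaw",round(2*np.arctan2(q[1],q[0])-YAW,4),"F",np.round(s["contact_force"],1),"q",np.round(s["qpos"],2))
E
python3 -c "from h import *;st()"
```

```text
t 3.9 rail [-301.9 -112.2] z 73.8 psi-yaw -1.0084 F [ 0.2 -0.  -0.1] q [-0.92  0.16 -0.59  1.06  0.25  3.14]
```

Joint 6 reached its limit and the arm swung aside, though nothing was touched. I'll raise the tool and turn the other way, to ψ = yaw + π/2.

Emit:
{"method": "send_rows", "body": {"rows": [{"dx":0,"dy":0,"dz":-20,"roll":-0.14,"gripper":0.5},{"dx":0,"dy":0,"dz":-20,"roll":-0.14,"gripper":0.5},{"dx":0,"dy":0,"dz":-10,"roll":-0.14,"gripper":0.5},{"dx":0,"dy":0,"dz":0,"roll":-0.14,"gripper":0.5}]}}

```text
time_s: 4.3
tool_pos: [0.3283, -0.2241, 0.1226]
tcp_rot: [0.968, -0.184, -0.003, -0.168]
contact_force: [0.8, 1.3, -0.5]
grip_width: 0.5
finger_force: 0.0
```

```bash
python3 -c "
from h import *;st()
from plant import r;print(r.sense()['tcp_rot'],r.sense()['tool_pos'])"
```

```text
t 4.3 rail [-303.  -128.5] z 122.6 psi-yaw -0.4364 F [ 0.8  1.3 -0.5] q [-0.94  0.11 -0.52  1.18  0.24  2.55]
[ 0.96848521 -0.18389647 -0.00293259 -0.167958  ] [ 0.32830407 -0.22409165  0.12258767]
```

The tool is now tilted about 19°. Rolling on to the opposite joint-6 limit should undo it by symmetry, so I'll do that high up in free space.

Emit:
{"method": "send_rows", "body": {"rows": [{"dx":0,"dy":0,"dz":-25,"roll":-0.148,"gripper":0.5},{"dx":0,"dy":0,"dz":-25,"roll":-0.148,"gripper":0.5},{"dx":0,"dy":0,"dz":-25,"roll":-0.148,"gripper":0.5},{"dx":0,"dy":0,"dz":-25,"roll":-0.148,"gripper":0.5},{"dx":0,"dy":0,"dz":-25,"roll":-0.148,"gripper":0.5},{"dx":0,"dy":0,"dz":-25,"roll":-0.148,"gripper":0.5},{"dx":0,"dy":0,"dz":0,"roll":-0.148,"gripper":0.5},{"dx":0,"dy":0,"dz":0,"roll":-0.148,"gripper":0.5}]}}

```text
time_s: 5.1
tool_pos: [0.3198, -0.2726, 0.2634]
tcp_rot: [0.906, 0.388, 0.091, -0.142]
contact_force: [-0.4, 0.7, -0.0]
grip_width: 0.498
finger_force: 0.0
```

Emit:
{"method": "send_rows", "body": {"rows": [{"dx":0,"dy":0,"dz":0,"roll":-0.148,"gripper":0.5},{"dx":0,"dy":0,"dz":0,"roll":-0.148,"gripper":0.5},{"dx":0,"dy":0,"dz":0,"roll":-0.148,"gripper":0.5},{"dx":0,"dy":0,"dz":0,"roll":-0.148,"gripper":0.5},{"dx":0,"dy":0,"dz":0,"roll":-0.148,"gripper":0.5},{"dx":0,"dy":0,"dz":0,"roll":-0.148,"gripper":0.5},{"dx":0,"dy":0,"dz":0,"roll":-0.148,"gripper":0.5},{"dx":0,"dy":0,"dz":0,"roll":-0.148,"gripper":0.5}]}}

```text
time_s: 5.9
tool_pos: [0.3194, -0.2717, 0.2624]
tcp_rot: [0.535, 0.828, 0.155, -0.068]
contact_force: [0.1, 0.2, 0.4]
grip_width: 0.504
finger_force: 0.0
```

Emit:
{"method": "send_rows", "body": {"rows": [{"dx":0,"dy":0,"dz":0,"roll":-0.148,"gripper":0.5},{"dx":0,"dy":0,"dz":0,"roll":-0.148,"gripper":0.5},{"dx":0,"dy":0,"dz":0,"roll":-0.148,"gripper":0.5},{"dx":0,"dy":0,"dz":0,"roll":-0.148,"gripper":0.5},{"dx":0,"dy":0,"dz":0,"roll":-0.148,"gripper":0.5},{"dx":0,"dy":0,"dz":0,"roll":-0.148,"gripper":0.5},{"dx":0,"dy":0,"dz":0,"roll":-0.148,"gripper":0.5},{"dx":0,"dy":0,"dz":0,"roll":-0.148,"gripper":0.5}]}}

```text
time_s: 6.7
tool_pos: [0.3194, -0.2716, 0.2624]
tcp_rot: [-0.018, 0.985, 0.167, 0.03]
contact_force: [0.7, 0.7, -0.6]
grip_width: 0.499
finger_force: 0.0
```

```bash
cat >>h.py <<'E'
def zt():
    from plant import r
    from scipy.spatial.transform import Rotation as Ro
    s=r.sense(); A=Ro.from_quat(s["tcp_rot"]).as_matrix(); print("z axis",np.round(A[:,2],3),"x axis",np.round(A[:,0],3),"pos",np.round(s["tool_pos"],3))
E
python3 -c "
from h import *;st();zt()"
```

```text
t 6.7 rail [-314.8 -175.4] z 262.4 psi-yaw 3.1161 F [ 0.7  0.7 -0.6] q [-1.02  0.05 -0.27  1.51  0.22 -1.08]
z axis [ 0.054  0.329 -0.943] x axis [-0.998 -0.025 -0.065] pos [ 0.319 -0.272  0.262]
```

Emit:
{"method": "send_rows", "body": {"rows": [{"dx":0,"dy":0,"dz":0,"roll":-0.148,"gripper":0.5},{"dx":0,"dy":0,"dz":0,"roll":-0.148,"gripper":0.5},{"dx":0,"dy":0,"dz":0,"roll":-0.148,"gripper":0.5},{"dx":0,"dy":0,"dz":0,"roll":-0.148,"gripper":0.5},{"dx":0,"dy":0,"dz":0,"roll":-0.148,"gripper":0.5},{"dx":0,"dy":0,"dz":0,"roll":-0.148,"gripper":0.5},{"dx":0,"dy":0,"dz":0,"roll":-0.148,"gripper":0.5},{"dx":0,"dy":0,"dz":0,"roll":-0.148,"gripper":0.5}]}}

```text
time_s: 7.5
tool_pos: [0.3193, -0.2716, 0.2624]
tcp_rot: [-0.564, 0.808, 0.121, 0.118]
contact_force: [-0.2, 0.1, 0.4]
grip_width: 0.501
finger_force: 0.0
```

Emit:
{"method": "send_rows", "body": {"rows": [{"dx":0,"dy":0,"dz":0,"roll":-0.148,"gripper":0.5},{"dx":0,"dy":0,"dz":0,"roll":-0.148,"gripper":0.5},{"dx":0,"dy":0,"dz":0,"roll":-0.148,"gripper":0.5},{"dx":0,"dy":0,"dz":0,"roll":-0.148,"gripper":0.5},{"dx":0,"dy":0,"dz":0,"roll":-0.148,"gripper":0.5},{"dx":0,"dy":0,"dz":0,"roll":-0.148,"gripper":0.5},{"dx":0,"dy":0,"dz":0,"roll":-0.148,"gripper":0.5},{"dx":0,"dy":0,"dz":0,"roll":-0.148,"gripper":0.5}]}}

```text
time_s: 8.3
tool_pos: [0.3785, -0.2237, 0.262]
tcp_rot: [0.904, -0.405, -0.045, -0.133]
contact_force: [0.7, -0.3, 0.4]
grip_width: 0.504
finger_force: 0.0
```

```bash
python3 -c "
from h import *;st();zt()"
```

```text
t 8.3 rail [-252.9 -131.2] z 262.0 psi-yaw -0.903 F [ 0.7 -0.3  0.4] q [-0.82  0.04 -0.27  1.45  0.21 -3.14]
z axis [ 0.025  0.277 -0.96 ] x axis [ 0.669 -0.719 -0.19 ] pos [ 0.378 -0.224  0.262]
```

The tilt is falling as predicted, so I'll continue.

Emit:
{"method": "send_rows", "body": {"rows": [{"dx":0,"dy":0,"dz":0,"roll":-0.148,"gripper":0.5},{"dx":0,"dy":0,"dz":0,"roll":-0.148,"gripper":0.5},{"dx":0,"dy":0,"dz":0,"roll":-0.148,"gripper":0.5},{"dx":0,"dy":0,"dz":0,"roll":-0.148,"gripper":0.5}]}}

```text
time_s: 8.7
tool_pos: [0.4616, -0.0978, 0.2617]
tcp_rot: [0.972, -0.219, -0.021, -0.08]
contact_force: [1.3, -1.7, 0.3]
grip_width: 0.5
finger_force: 0.0
```

```bash
python3 -c "
from h import *;st();zt()"
```

```text
t 8.7 rail [-162.2  -10.6] z 261.7 psi-yaw -0.5052 F [ 1.3 -1.7  0.3] q [-0.44  0.03 -0.26  1.36  0.15 -3.14]
z axis [-0.006  0.166 -0.986] x axis [ 0.903 -0.423 -0.077] pos [ 0.462 -0.098  0.262]
```

Emit:
{"method": "send_rows", "body": {"rows": [{"dx":0,"dy":0,"dz":0,"roll":-0.148,"gripper":0.5},{"dx":0,"dy":0,"dz":0,"roll":-0.148,"gripper":0.5},{"dx":0,"dy":0,"dz":0,"roll":-0.148,"gripper":0.5},{"dx":0,"dy":0,"dz":0,"roll":-0.148,"gripper":0.5}]}}

```text
time_s: 9.1
tool_pos: [0.492, 0.05, 0.2615]
tcp_rot: [0.999, -0.029, -0.005, -0.025]
contact_force: [0.3, -1.6, 0.0]
grip_width: 0.501
finger_force: 0.0
```

```bash
python3 -c "
from h import *;st();zt()"
```

```text
t 9.1 rail [-122.9  135.1] z 261.5 psi-yaw -0.1199 F [ 0.3 -1.6  0. ] q [-0.06  0.03 -0.25  1.3   0.05 -3.14]
z axis [-0.009  0.049 -0.999] x axis [ 0.998 -0.058 -0.012] pos [0.492 0.05  0.261]
```

Emit:
{"method": "send_rows", "body": {"rows": [{"dx":0,"dy":0,"dz":0,"roll":-0.148,"gripper":0.5},{"dx":0,"dy":0,"dz":0,"roll":-0.1,"gripper":0.5},{"dx":0,"dy":0,"dz":0,"roll":0,"gripper":0.5}]}}

```text
time_s: 9.4
tool_pos: [0.4871, 0.1154, 0.2613]
tcp_rot: [0.999, 0.051, -0.003, -0.001]
contact_force: [-0.3, 0.0, 0.7]
grip_width: 0.5
finger_force: 0.0
```

```bash
python3 -c "
from h import *;st();zt()"
```

```text
t 9.4 rail [-123.7  200.7] z 261.3 psi-yaw 0.0406 F [-0.3  0.   0.7] q [ 0.1   0.04 -0.24  1.29  0.   -3.14]
z axis [-0.005  0.002 -1.   ] x axis [ 0.995  0.102 -0.005] pos [0.487 0.115 0.261]
```

It's vertical again, to 0.3°, and joint 6 now has its whole range ahead. I'll roll +π/2 while descending and step to the left of white.

Emit:
{"method": "send_rows", "body": {"rows": [{"dx":0,"dy":0,"dz":20,"roll":0.1465,"gripper":0.5},{"dx":0,"dy":0,"dz":20,"roll":0.1465,"gripper":0.5},{"dx":0,"dy":0,"dz":20,"roll":0.1465,"gripper":0.5},{"dx":0,"dy":0,"dz":20,"roll":0.1465,"gripper":0.5},{"dx":0,"dy":0,"dz":20,"roll":0.1465,"gripper":0.5},{"dx":0,"dy":0,"dz":20,"roll":0.1465,"gripper":0.5},{"dx":0,"dy":0,"dz":20,"roll":0.1465,"gripper":0.5},{"dx":0,"dy":0,"dz":20,"roll":0.1465,"gripper":0.5}]}}

```text
time_s: 10.2
tool_pos: [0.4873, 0.1113, 0.1007]
tcp_rot: [0.857, -0.516, -0.002, 0.001]
contact_force: [-0.2, 0.5, -1.3]
grip_width: 0.501
finger_force: 0.0
```

Emit:
{"method": "send_rows", "body": {"rows": [{"dx":0,"dy":0,"dz":10,"roll":0.1465,"gripper":0.5},{"dx":0,"dy":0,"dz":10,"roll":0.1465,"gripper":0.5},{"dx":0,"dy":0,"dz":10,"roll":0.1465,"gripper":0.5},{"dx":-18,"dy":-3,"dz":0,"roll":0,"gripper":0.5},{"dx":-18,"dy":-3,"dz":0,"roll":0,"gripper":0.5},{"dx":-18,"dy":-3,"dz":0,"roll":0,"gripper":0.5},{"dx":0,"dy":0,"dz":0,"roll":0,"gripper":0.5}]}}

```text
time_s: 10.9
tool_pos: [0.494, 0.1672, 0.0717]
tcp_rot: [0.726, -0.688, -0.002, 0.001]
contact_force: [-0.1, 0.4, -0.4]
grip_width: 0.498
finger_force: 0.0
```

```bash
python3 -c "
from h import *;st();zt()"
```

```text
t 10.9 rail [-113.7  251.9] z 71.7 psi-yaw -1.5772 F [-0.1  0.4 -0.4] q [ 0.2   0.24 -0.44  0.89  0.   -1.42]
z axis [-0.004  0.002 -1.   ] x axis [ 0.055 -0.999 -0.002] pos [0.494 0.167 0.072]
```

Emit:
{"method": "send_rows", "body": {"rows": [{"dx":0,"dy":0,"dz":25,"roll":0,"gripper":0.5},{"dx":0,"dy":0,"dz":25,"roll":0,"gripper":0.5},{"dx":0,"dy":0,"dz":18,"roll":0,"gripper":0.5},{"dx":5,"dy":0,"dz":0,"roll":0,"gripper":0.5},{"dx":10,"dy":0,"dz":0,"roll":0,"gripper":0.5},{"dx":10,"dy":0,"dz":0,"roll":0,"gripper":0.5},{"dx":10,"dy":0,"dz":0,"roll":0,"gripper":0.5},{"dx":10,"dy":0,"dz":0,"roll":0,"gripper":0.5}]}}

```text
time_s: 11.7
tool_pos: [0.4971, 0.12, 0.0048]
tcp_rot: [0.725, -0.689, -0.002, -0.0]
contact_force: [0.7, 2.1, 0.5]
grip_width: 0.497
finger_force: 1.2
```

```bash
python3 -c "
from h import *;st();c=wrist('w3')
for q in rects(c,'white',.016): print(rail(q[0],q[1]),q)"
```

```text
t 11.7 rail [-113.5  204.6] z 4.8 psi-yaw -1.5808 F [0.7 2.1 0.5] q [ 0.11  0.31 -0.52  0.74  0.   -1.51]
t 11.7 tcp [497.1 120.    4.8] psi -1.5197 F [0.7 2.1 0.5] w 0.5
[-111.3  153.7] [np.float64(502.4), np.float64(69.3), np.float64(78.2), np.float64(77.6), np.float64(2.9), np.float64(308.0), np.float64(192.0)]
```

View pics/w3.png

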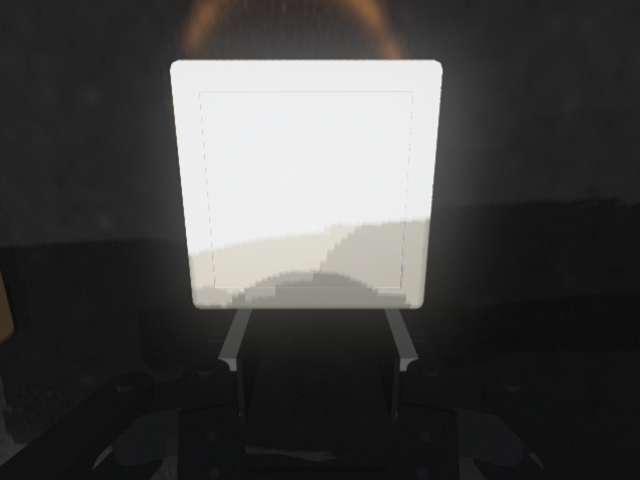

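It shows white squared to both fingers, its near edge at row 308, with the centre 51 mm ahead of the TCP as expected. I'll finish this push, back off, rise and turn to push forward.

Emit:
{"method": "send_rows", "body": {"rows": [{"dx":10,"dy":0,"dz":0,"roll":0,"gripper":0.5},{"dx":10,"dy":0,"dz":0,"roll":0,"gripper":0.5},{"dx":10,"dy":0,"dz":0,"roll":0,"gripper":0.5},{"dx":4,"dy":0,"dz":0,"roll":0,"gripper":0.5},{"dx":0,"dy":0,"dz":0,"roll":0,"gripper":0.5},{"dx":-15,"dy":0,"dz":0,"roll":0,"gripper":0.5},{"dx":-10,"dy":0,"dz":-30,"roll":0,"gripper":0.5},{"dx":0,"dy":0,"dz":-40,"roll":0,"gripper":0.5}]}}

```text
time_s: 12.55
tool_pos: [0.4935, 0.113, 0.0719]
tcp_rot: [0.726, -0.688, -0.004, 0.004]
contact_force: [0.7, 0.6, -0.1]
grip_width: 0.494
finger_force: 0.0
```

```bash
python3 -c "
from h import *;st();c=wrist('w4')
for q in rects(c,'white',.016): print(rail(q[0],q[1]),q)"
```

```text
t 12.55 rail [-117.6  197.9] z 71.9 psi-yaw -1.5787 F [ 0.7  0.6 -0.1] q [ 0.1   0.22 -0.47  0.89  0.   -1.53]
t 12.55 tcp [493.5 113.   71.9] psi -1.5176 F [ 0.7  0.6 -0.1] w 0.49
[ 21.9 194.1] [np.float64(632.9), np.float64(117.8), np.float64(6.5), np.float64(6.3), np.float64(2.8), np.float64(33.0), np.float64(265.0)]
[-268.5  246.7] [np.float64(339.8), np.float64(152.5), np.float64(44.1), np.float64(175.2), np.float64(16.1), np.float64(614.0), np.float64(327.0)]
[-112.   119.6] [np.float64(503.8), np.float64(35.2), np.float64(81.0), np.float64(80.9), np.float64(2.9), np.float64(301.0), np.float64(95.0)]
```

White is at y = 119.6 and square. Next is terracotta's side push, from its right.

Emit:
{"method": "send_rows", "body": {"rows": [{"dx":40,"dy":-2,"dz":0,"roll":-0.008,"gripper":0.5},{"dx":40,"dy":-2,"dz":0,"roll":0,"gripper":0.5},{"dx":40,"dy":-2,"dz":0,"roll":0,"gripper":0.5},{"dx":40,"dy":-2,"dz":0,"roll":0,"gripper":0.5},{"dx":40,"dy":-2,"dz":0,"roll":0,"gripper":0.5},{"dx":40,"dy":-2,"dz":0,"roll":0,"gripper":0.5},{"dx":40,"dy":-2,"dz":0,"roll":0,"gripper":0.5},{"dx":0,"dy":0,"dz":0,"roll":0,"gripper":0.5}]}}

```text
time_s: 13.4
tool_pos: [0.5289, -0.171, 0.0733]
tcp_rot: [0.726, -0.687, -0.0, 0.001]
contact_force: [0.9, 0.1, 0.0]
grip_width: 0.5
finger_force: 0.0
```

```bash
python3 -c "
from h import *;st();zt()"
```

```text
t 13.4 rail [-99.5 -87.8] z 73.3 psi-yaw -1.5768 F [0.9 0.1 0. ] q [-0.43  0.29 -0.37  0.91 -0.   -2.05]
z axis [-0.002 -0.002 -1.   ] x axis [ 0.055 -0.998  0.002] pos [ 0.529 -0.171  0.073]
```

Emit:
{"method": "send_rows", "body": {"rows": [{"dx":-2,"dy":2,"dz":25,"roll":-0.006,"gripper":0.5},{"dx":0,"dy":0,"dz":25,"roll":0,"gripper":0.5},{"dx":0,"dy":0,"dz":19,"roll":0,"gripper":0.5},{"dx":-9,"dy":0,"dz":0,"roll":0,"gripper":0.5},{"dx":-9,"dy":0,"dz":0,"roll":0,"gripper":0.5},{"dx":-9,"dy":0,"dz":0,"roll":0,"gripper":0.5},{"dx":-9,"dy":0,"dz":0,"roll":0,"gripper":0.5},{"dx":0,"dy":0,"dz":0,"roll":0,"gripper":0.5}]}}

```text
time_s: 14.2
tool_pos: [0.5225, -0.1276, 0.005]
tcp_rot: [0.731, -0.683, -0.002, 0.001]
contact_force: [0.2, -0.1, -0.5]
grip_width: 0.502
finger_force: 0.0
```

```bash
python3 -c "
from h import *;st()"
```

```text
t 14.2 rail [-103.3  -44.1] z 5.0 psi-yaw -1.5645 F [ 0.2 -0.1 -0.5] q [-0.36  0.35 -0.46  0.76  0.   -2.  ]
```

Emit:
{"method": "send_rows", "body": {"rows": [{"dx":12,"dy":0,"dz":0,"roll":0,"gripper":0.5},{"dx":0,"dy":0,"dz":-40,"roll":0,"gripper":0.5},{"dx":30,"dy":0,"dz":-40,"roll":0,"gripper":0.5},{"dx":45,"dy":4,"dz":-30,"roll":0,"gripper":0.5},{"dx":45,"dy":5,"dz":0,"roll":0,"gripper":0.5},{"dx":45,"dy":5,"dz":0,"roll":0,"gripper":0.5},{"dx":16,"dy":5,"dz":0,"roll":0,"gripper":0.5},{"dx":0,"dy":0,"dz":0,"roll":0,"gripper":0.5}]}}

```text
time_s: 15.0
tool_pos: [0.5159, -0.323, 0.1118]
tcp_rot: [0.728, -0.685, -0.002, 0.001]
contact_force: [0.1, 0.7, 0.7]
grip_width: 0.501
finger_force: 0.0
```

```bash
cat >>h.py <<'E'
def look(n,cam=None):
    from plant import capture
    st(); c=wrist(n) if cam is None else capture(cam)
    for k in("white","blue","terracotta"):
        for q in rects(c,k,.016,200):
            a=(q[4]-3.5+45)%90-45
            if 70<q[2]<90 and 70<q[3]<90: print(k,rail(q[0],q[1]),"yaw",round(a,1),"size",q[2],q[3])
    return c
E
python3 -c "
from h import *;look('w5')
print('scene');look('','scene')"
```

```text
t 15.0 rail [-121.8 -238.7] z 111.8 psi-yaw -1.5709 F [0.1 0.7 0.7] q [-0.66  0.34 -0.21  1.03 -0.   -2.3 ]
t 15.0 tcp [ 515.9 -323.   111.8] psi -1.5098 F [0.1 0.7 0.7] w 0.5
blue [-124.  -168.6] yaw 17.2 size 82.0 82.5
scene
t 15.05 rail [-121.8 -236.6] z 111.4 psi-yaw -1.5692 F [0.9 0.5 0.4] q [-0.66  0.33 -0.21  1.03 -0.   -2.3 ]
white [-110.4  121.3] yaw -0.5 size 80.8 83.8
blue [-122.  -167.1] yaw 16.7 size 80.6 81.6
terracotta [-101.8    9.5] yaw 0.4 size 81.6 85.8
```

Terracotta is about 8 mm too far left; I'll trim it after. Now blue's side push.

Emit:
{"method": "send_rows", "body": {"rows": [{"dx":0,"dy":0,"dz":45,"roll":0,"gripper":0.5},{"dx":0,"dy":0,"dz":40,"roll":0,"gripper":0.5},{"dx":0,"dy":0,"dz":22,"roll":0,"gripper":0.5},{"dx":-8,"dy":0,"dz":0,"roll":0,"gripper":0.5},{"dx":-10,"dy":0,"dz":0,"roll":0,"gripper":0.5},{"dx":-10,"dy":0,"dz":0,"roll":0,"gripper":0.5},{"dx":-10,"dy":0,"dz":0,"roll":0,"gripper":0.5},{"dx":-10,"dy":0,"dz":0,"roll":0,"gripper":0.5}]}}

```text
time_s: 15.9
tool_pos: [0.5139, -0.2712, 0.0063]
tcp_rot: [0.73, -0.683, -0.001, 0.001]
contact_force: [-1.1, -1.0, 1.8]
grip_width: 0.497
finger_force: 1.0
```

Emit:
{"method": "send_rows", "body": {"rows": [{"dx":-6,"dy":0,"dz":0,"roll":0,"gripper":0.5},{"dx":0,"dy":0,"dz":0,"roll":0,"gripper":0.5}]}}

```text
time_s: 16.1
tool_pos: [0.513, -0.2646, 0.0054]
tcp_rot: [0.73, -0.683, -0.002, 0.0]
contact_force: [-0.7, -0.4, 0.4]
grip_width: 0.499
finger_force: 0.0
```

```bash
python3 -c "
from h import *;st();look('','scene')"
```

```text
t 16.1 rail [-121.1 -180.3] z 5.4 psi-yaw -1.5654 F [-0.7 -0.4  0.4] q [-0.59  0.41 -0.37  0.79 -0.   -2.23]
t 16.1 rail [-121.1 -180.3] z 5.4 psi-yaw -1.5654 F [-0.7 -0.4  0.4] q [-0.59  0.41 -0.37  0.79 -0.   -2.23]
white [-110.4  121.3] yaw -0.5 size 80.8 83.8
blue [-111.9 -126.8] yaw -0.6 size 79.4 83.6
terracotta [-101.7    9.5] yaw 0.4 size 81.4 85.8
```

Emit:
{"method": "send_rows", "body": {"rows": [{"dx":-5,"dy":0,"dz":0,"roll":-0.005,"gripper":0.5},{"dx":-5,"dy":0,"dz":0,"roll":0,"gripper":0.5},{"dx":0,"dy":0,"dz":0,"roll":0,"gripper":0.5},{"dx":12,"dy":0,"dz":0,"roll":0,"gripper":0.5},{"dx":0,"dy":0,"dz":-35,"roll":0,"gripper":0.5},{"dx":-35,"dy":-3,"dz":-30,"roll":0,"gripper":0.5},{"dx":-45,"dy":-3,"dz":0,"roll":0,"gripper":0.5},{"dx":-45,"dy":-3,"dz":0,"roll":0,"gripper":0.5}]}}

```text
time_s: 16.95
tool_pos: [0.5141, -0.1424, 0.071]
tcp_rot: [0.731, -0.683, -0.001, 0.0]
contact_force: [-0.1, 0.9, -0.5]
grip_width: 0.495
finger_force: 0.0
```

Emit:
{"method": "send_rows", "body": {"rows": [{"dx":-45,"dy":-3,"dz":0,"roll":0,"gripper":0.5},{"dx":-45,"dy":-3,"dz":0,"roll":0,"gripper":0.5},{"dx":-30,"dy":-3,"dz":0,"roll":0,"gripper":0.5},{"dx":0,"dy":0,"dz":0,"roll":0,"gripper":0.5},{"dx":0,"dy":0,"dz":0,"roll":0,"gripper":0.5}]}}

```text
time_s: 17.45
tool_pos: [0.5135, -0.0219, 0.0697]
tcp_rot: [0.732, -0.681, -0.002, 0.001]
contact_force: [-0.3, 0.1, -0.5]
grip_width: 0.499
finger_force: 0.0
```

```bash
python3 -c "
from h import *;look('w6')
print('scene');look('','scene')"
```

```text
t 17.45 rail [-105.8   62. ] z 69.7 psi-yaw -1.5602 F [-0.3  0.1 -0.5] q [-0.17  0.23 -0.46  0.89  0.   -1.81]
t 17.45 tcp [513.5 -21.9  69.7] psi -1.4991 F [-0.3  0.1 -0.5] w 0.5
white [-111.6  118.4] yaw -0.3 size 77.5 78.2
terracotta [-103.7    8. ] yaw 0.5 size 79.0 78.6
scene
t 17.5 rail [-105.7   61.3] z 69.8 psi-yaw -1.5616 F [-1.  -0.4  0.3] q [-0.17  0.23 -0.46  0.89  0.   -1.81]
white [-109.4  123.3] yaw -0.5 size 77.9 79.9
terracotta [-102.2    9.5] yaw -0.3 size 81.0 84.9
```

Emit:
{"method": "send_rows", "body": {"rows": [{"dx":-2,"dy":0,"dz":25,"roll":0,"gripper":0.5},{"dx":0,"dy":0,"dz":25,"roll":0,"gripper":0.5},{"dx":0,"dy":0,"dz":15,"roll":0,"gripper":0.5},{"dx":6,"dy":0,"dz":0,"roll":0,"gripper":0.5},{"dx":6,"dy":0,"dz":0,"roll":0,"gripper":0.5},{"dx":0,"dy":0,"dz":0,"roll":0,"gripper":0.5},{"dx":-8,"dy":0,"dz":0,"roll":0,"gripper":0.5},{"dx":0,"dy":0,"dz":-35,"roll":0,"gripper":0.5}]}}

```text
time_s: 18.35
tool_pos: [0.5096, -0.0227, 0.0374]
tcp_rot: [0.732, -0.682, -0.006, 0.003]
contact_force: [-0.1, -0.3, -1.1]
grip_width: 0.497
finger_force: 0.0
```

Emit:
{"method": "send_rows", "body": {"rows": [{"dx":-30,"dy":35,"dz":-20,"roll":0,"gripper":0.5},{"dx":-30,"dy":35,"dz":0,"roll":0,"gripper":0.5},{"dx":0,"dy":0,"dz":0,"roll":0.146,"gripper":0.5},{"dx":0,"dy":0,"dz":0,"roll":0.146,"gripper":0.5},{"dx":0,"dy":0,"dz":0,"roll":0.146,"gripper":0.5},{"dx":0,"dy":0,"dz":0,"roll":0.146,"gripper":0.5},{"dx":0,"dy":0,"dz":0,"roll":0.146,"gripper":0.5},{"dx":0,"dy":0,"dz":0,"roll":0.146,"gripper":0.5}]}}

```text
time_s: 19.15
tool_pos: [0.4405, 0.0313, 0.0613]
tcp_rot: [-0.371, 0.929, 0.001, -0.001]
contact_force: [-0.6, -0.2, -0.0]
grip_width: 0.498
finger_force: 0.0
```

Emit:
{"method": "send_rows", "body": {"rows": [{"dx":0,"dy":0,"dz":0,"roll":0.146,"gripper":0.5},{"dx":0,"dy":0,"dz":0,"roll":0.146,"gripper":0.5},{"dx":0,"dy":0,"dz":0,"roll":0.146,"gripper":0.5},{"dx":0,"dy":0,"dz":0,"roll":0.146,"gripper":0.5},{"dx":0,"dy":0,"dz":0,"roll":0.12,"gripper":0.5},{"dx":0,"dy":0,"dz":0,"roll":0,"gripper":0.5},{"dx":0,"dy":0,"dz":0,"roll":0,"gripper":0.5}]}}

```text
time_s: 19.85
tool_pos: [0.4403, 0.0311, 0.0609]
tcp_rot: [-0.032, 0.999, 0.001, -0.002]
contact_force: [0.1, -0.3, 0.0]
grip_width: 0.502
finger_force: 0.0
```

```bash
python3 -c "
from h import *;look('w7');zt()
print('scene');look('','scene')"
```

```text
t 19.85 rail [-175.7  119.3] z 60.9 psi-yaw 3.1446 F [ 0.1 -0.3  0. ] q [-0.08  0.12 -0.62  0.83  0.   -0.14]
t 19.85 tcp [440.3  31.1  60.9] psi 3.2057 F [ 0.1 -0.3  0. ] w 0.5
white [-114.   119.3] yaw 0.0 size 79.2 78.6
z axis [-0.003  0.001 -1.   ] x axis [-0.998 -0.064  0.003] pos [0.44  0.031 0.061]
scene
t 19.9 rail [-175.8  119.3] z 60.8 psi-yaw 3.1442 F [0.2 0.4 0.3] q [-0.08  0.12 -0.62  0.83  0.   -0.14]
white [-110.2  120.9] yaw -0.6 size 77.7 83.1
terracotta [-96.8   0.4] yaw 2.0 size 77.6 86.4
```

White and the tool line up. Now the forward push to the rail.

Emit:
{"method": "send_rows", "body": {"rows": [{"dx":0,"dy":0,"dz":28,"roll":0,"gripper":0.5},{"dx":0,"dy":0,"dz":28,"roll":0,"gripper":0.5},{"dx":-10,"dy":0,"dz":0,"roll":0,"gripper":0.5},{"dx":-10,"dy":0,"dz":0,"roll":0,"gripper":0.5},{"dx":-10,"dy":0,"dz":0,"roll":0,"gripper":0.5},{"dx":-10,"dy":0,"dz":0,"roll":0,"gripper":0.5},{"dx":-10,"dy":0,"dz":0,"roll":0,"gripper":0.5},{"dx":-10,"dy":0,"dz":0,"roll":0,"gripper":0.5}]}}

```text
time_s: 20.75
tool_pos: [0.5007, 0.0346, 0.0047]
tcp_rot: [-0.031, 1.0, 0.001, -0.002]
contact_force: [-2.0, 0.7, 1.6]
grip_width: 0.501
finger_force: 1.1
```

Emit:
{"method": "send_rows", "body": {"rows": [{"dx":-8,"dy":0,"dz":0,"roll":0,"gripper":0.5},{"dx":-8,"dy":0,"dz":0,"roll":0,"gripper":0.5},{"dx":-5,"dy":0,"dz":0,"roll":0,"gripper":0.5},{"dx":-3,"dy":0,"dz":0,"roll":0,"gripper":0.5},{"dx":0,"dy":0,"dz":0,"roll":0,"gripper":0.5}]}}

```text
time_s: 21.25
tool_pos: [0.5243, 0.0361, 0.0039]
tcp_rot: [-0.031, 1.0, 0.001, -0.002]
contact_force: [0.0, -0.4, 0.2]
grip_width: 0.502
finger_force: 0.0
```

```bash
python3 -c "
from h import *;look('w8');zt()
print('scene');look('','scene')"
```

```text
t 21.25 rail [-91.5 119.2] z 3.9 psi-yaw 3.1418 F [ 0.  -0.4  0.2] q [-0.06  0.33 -0.49  0.75  0.   -0.12]
t 21.25 tcp [524.3  36.1   3.9] psi 3.2029 F [ 0.  -0.4  0.2] w 0.5
z axis [-0.003  0.001 -1.   ] x axis [-0.998 -0.061  0.003] pos [0.524 0.036 0.004]
scene
t 21.3 rail [-91.7 119.2] z 4.0 psi-yaw 3.1418 F [-0.5  0.2  1. ] q [-0.06  0.33 -0.49  0.75  0.   -0.12]
white [-37.9 120.5] yaw 0.1 size 77.2 83.0
blue [-111.6 -118.7] yaw -0.5 size 83.4 87.6
```

Not touching the wood yet, so I'll press on in small steps until force shows.

Emit:
{"method": "send_rows", "body": {"rows": [{"dx":-1.5,"dy":0,"dz":0,"roll":0,"gripper":0.5},{"dx":-1.5,"dy":0,"dz":0,"roll":0,"gripper":0.5},{"dx":0,"dy":0,"dz":0,"roll":0,"gripper":0.5}]}}

```text
time_s: 21.65
tool_pos: [0.5262, 0.0362, 0.0038]
tcp_rot: [-0.031, 1.0, 0.001, -0.002]
contact_force: [-0.5, 0.2, -0.2]
grip_width: 0.501
finger_force: 0.6
```

```bash
python3 -c "
from h import *;st()"
```

```text
t 21.65 rail [-89.6 119.2] z 3.8 psi-yaw 3.1417 F [-0.5  0.2 -0.2] q [-0.05  0.34 -0.49  0.75  0.   -0.12]
```

Emit:
{"method": "send_rows", "body": {"rows": [{"dx":-1.5,"dy":0,"dz":0,"roll":0,"gripper":0.5},{"dx":-1.5,"dy":0,"dz":0,"roll":0,"gripper":0.5},{"dx":0,"dy":0,"dz":0,"roll":0,"gripper":0.5}]}}

```text
time_s: 21.95
tool_pos: [0.5268, 0.0363, 0.0034]
tcp_rot: [-0.031, 1.0, 0.001, -0.005]
contact_force: [-6.0, -0.6, 5.5]
grip_width: 0.501
finger_force: 3.1
```

```bash
python3 -c "
from h import *;st()"
```

```text
t 21.95 rail [-89.  119.3] z 3.4 psi-yaw 3.1416 F [-6.  -0.6  5.5] q [-0.05  0.34 -0.48  0.76  0.   -0.11]
```

White is flush at TCP x = -89 with 6 N. Back off and go to terracotta.

Emit:
{"method": "send_rows", "body": {"rows": [{"dx":15,"dy":0,"dz":0,"roll":0,"gripper":0.5},{"dx":25,"dy":0,"dz":-25,"roll":0,"gripper":0.5},{"dx":25,"dy":-20,"dz":-25,"roll":0,"gripper":0.5},{"dx":10,"dy":-40,"dz":0,"roll":0,"gripper":0.5},{"dx":0,"dy":-40,"dz":0,"roll":0,"gripper":0.5},{"dx":0,"dy":-20,"dz":0,"roll":0,"gripper":0.5},{"dx":0,"dy":0,"dz":0,"roll":0,"gripper":0.5},{"dx":0,"dy":0,"dz":0,"roll":0,"gripper":0.5}]}}

```text
time_s: 22.75
tool_pos: [0.4627, -0.0882, 0.0542]
tcp_rot: [-0.03, 1.0, 0.001, -0.002]
contact_force: [-0.6, 0.1, 0.8]
grip_width: 0.495
finger_force: 0.0
```

```bash
python3 -c "
from h import *;look('w9');zt()
print('scene');look('','scene')"
```

```text
t 22.75 rail [-160.6   -1.1] z 54.2 psi-yaw 3.1407 F [-0.6  0.1  0.8] q [-0.33  0.18 -0.57  0.83  0.   -0.39]
t 22.75 tcp [462.7 -88.2  54.2] psi 3.2018 F [-0.6  0.1  0.8] w 0.49
blue [-116.  -116.2] yaw 0.3 size 82.2 81.9
terracotta [-105.    -0.2] yaw -0.1 size 83.7 78.8
z axis [-0.004  0.002 -1.   ] x axis [-0.998 -0.061  0.004] pos [ 0.462 -0.088  0.054]
scene
t 22.8 rail [-161.    -0.4] z 54.0 psi-yaw 3.1418 F [0.6 0.6 0.4] q [-0.32  0.18 -0.57  0.83  0.   -0.39]
white [-37.  121.5] yaw -0.1 size 81.8 84.0
terracotta [-98.2  -0.3] yaw 0.4 size 75.9 82.9
```

Emit:
{"method": "send_rows", "body": {"rows": [{"dx":3,"dy":0,"dz":25,"roll":0,"gripper":0.5},{"dx":0,"dy":0,"dz":25,"roll":0,"gripper":0.5},{"dx":-8,"dy":0,"dz":0,"roll":0,"gripper":0.5},{"dx":-10,"dy":0,"dz":0,"roll":0,"gripper":0.5},{"dx":-10,"dy":0,"dz":0,"roll":0,"gripper":0.5},{"dx":-10,"dy":0,"dz":0,"roll":0,"gripper":0.5},{"dx":-10,"dy":0,"dz":0,"roll":0,"gripper":0.5},{"dx":-10,"dy":0,"dz":0,"roll":0,"gripper":0.5}]}}

```text
time_s: 23.65
tool_pos: [0.5181, -0.0847, 0.0044]
tcp_rot: [-0.031, 1.0, 0.001, -0.002]
contact_force: [-2.3, -1.5, 2.1]
grip_width: 0.505
finger_force: 0.9
```

Emit:
{"method": "send_rows", "body": {"rows": [{"dx":-7,"dy":0,"dz":0,"roll":0,"gripper":0.5},{"dx":-6,"dy":0,"dz":0,"roll":0,"gripper":0.5},{"dx":-3,"dy":0,"dz":0,"roll":0,"gripper":0.5},{"dx":-3,"dy":0,"dz":0,"roll":0,"gripper":0.5},{"dx":0,"dy":0,"dz":0,"roll":0,"gripper":0.5}]}}

```text
time_s: 24.15
tool_pos: [0.5335, -0.0835, 0.0033]
tcp_rot: [-0.03, 1.0, 0.001, -0.005]
contact_force: [-6.1, -0.5, 4.0]
grip_width: 0.497
finger_force: 2.6
```

```bash
python3 -c "
from h import *;st()"
```

```text
t 24.15 rail [-89.6  -0.7] z 3.3 psi-yaw 3.1412 F [-6.1 -0.5  4. ] q [-0.27  0.36 -0.45  0.77 -0.   -0.33]
```

Terracotta is flush too. Now blue.

Emit:
{"method": "send_rows", "body": {"rows": [{"dx":15,"dy":0,"dz":0,"roll":0,"gripper":0.5},{"dx":30,"dy":0,"dz":-25,"roll":0,"gripper":0.5},{"dx":30,"dy":-20,"dz":-25,"roll":0,"gripper":0.5},{"dx":14,"dy":-40,"dz":0,"roll":0,"gripper":0.5},{"dx":0,"dy":-40,"dz":0,"roll":0,"gripper":0.5},{"dx":0,"dy":-18,"dz":0,"roll":0,"gripper":0.5},{"dx":0,"dy":0,"dz":0,"roll":0,"gripper":0.5},{"dx":0,"dy":0,"dz":0,"roll":0,"gripper":0.5}]}}

```text
time_s: 24.95
tool_pos: [0.4543, -0.2067, 0.0538]
tcp_rot: [-0.03, 1.0, 0.001, -0.002]
contact_force: [-0.6, -0.6, -0.0]
grip_width: 0.501
finger_force: 0.0
```

```bash
python3 -c "
from h import *;look('w10');zt()
print('scene');look('','scene')"
```

```text
t 24.95 rail [-176.2 -118.8] z 53.8 psi-yaw 3.1408 F [-0.6 -0.6 -0. ] q [-0.56  0.23 -0.51  0.84 -0.   -0.62]
t 24.95 tcp [ 454.3 -206.7   53.8] psi 3.2019 F [-0.6 -0.6 -0. ] w 0.5
z axis [-0.005  0.002 -1.   ] x axis [-0.998 -0.061  0.005] pos [ 0.454 -0.206  0.054]
scene
t 25.0 rail [-176.4 -118.1] z 53.6 psi-yaw 3.1419 F [ 1.   0.4 -0.3] q [-0.56  0.23 -0.51  0.84 -0.   -0.62]
white [-36.9 121.5] yaw -0.1 size 82.0 84.0
blue [-110.8 -118.6] yaw 0.4 size 78.8 86.2
terracotta [-37.3  -1.6] yaw 0.2 size 82.2 85.7
```

Emit:
{"method": "send_rows", "body": {"rows": [{"dx":0,"dy":0,"dz":25,"roll":0,"gripper":0.5},{"dx":0,"dy":0,"dz":25,"roll":0,"gripper":0.5},{"dx":-10,"dy":0,"dz":0,"roll":0,"gripper":0.5},{"dx":-10,"dy":0,"dz":0,"roll":0,"gripper":0.5},{"dx":-10,"dy":0,"dz":0,"roll":0,"gripper":0.5},{"dx":-10,"dy":0,"dz":0,"roll":0,"gripper":0.5},{"dx":-10,"dy":0,"dz":0,"roll":0,"gripper":0.5},{"dx":-10,"dy":0,"dz":0,"roll":0,"gripper":0.5}]}}

```text
time_s: 25.85
tool_pos: [0.5151, -0.2032, 0.0044]
tcp_rot: [-0.031, 1.0, 0.0, -0.002]
contact_force: [-3.1, -0.3, 1.6]
grip_width: 0.498
finger_force: 1.4
```

Emit:
{"method": "send_rows", "body": {"rows": [{"dx":-10,"dy":0,"dz":0,"roll":0,"gripper":0.5},{"dx":-8,"dy":0,"dz":0,"roll":0,"gripper":0.5},{"dx":-5,"dy":0,"dz":0,"roll":0,"gripper":0.5},{"dx":-3,"dy":0,"dz":0,"roll":0,"gripper":0.5},{"dx":-3,"dy":0,"dz":0,"roll":0,"gripper":0.5},{"dx":0,"dy":0,"dz":0,"roll":0,"gripper":0.5}]}}

```text
time_s: 26.45
tool_pos: [0.5402, -0.2013, 0.0031]
tcp_rot: [-0.03, 1.0, 0.0, -0.005]
contact_force: [-7.9, -2.4, 5.8]
grip_width: 0.501
finger_force: 3.9
```

```bash
python3 -c "
from h import *;st()"
```

```text
t 26.45 rail [ -90.1 -118.7] z 3.1 psi-yaw 3.1409 F [-7.9 -2.4  5.8] q [-0.47  0.41 -0.37  0.8  -0.   -0.53]
```

All three pushed home. I'll back off and rise to check the row with the wrist camera.

Emit:
{"method": "send_rows", "body": {"rows": [{"dx":20,"dy":0,"dz":0,"roll":0,"gripper":0.5},{"dx":10,"dy":0,"dz":-40,"roll":0,"gripper":0.5},{"dx":0,"dy":19,"dz":-43,"roll":0,"gripper":0.5},{"dx":0,"dy":20,"dz":-43,"roll":0,"gripper":0.5},{"dx":0,"dy":20,"dz":-43,"roll":0,"gripper":0.5},{"dx":0,"dy":20,"dz":-43,"roll":0,"gripper":0.5},{"dx":0,"dy":20,"dz":-43,"roll":0,"gripper":0.5},{"dx":0,"dy":20,"dz":-43,"roll":0,"gripper":0.5}]}}

```text
time_s: 27.25
tool_pos: [0.5075, -0.0836, 0.3039]
tcp_rot: [-0.031, 1.0, 0.001, -0.001]
contact_force: [0.9, -0.8, 0.6]
grip_width: 0.502
finger_force: 0.0
```

Emit:
{"method": "send_rows", "body": {"rows": [{"dx":0,"dy":0,"dz":-30,"roll":0,"gripper":0.5},{"dx":0,"dy":0,"dz":0,"roll":0,"gripper":0.5},{"dx":0,"dy":0,"dz":0,"roll":0,"gripper":0.5}]}}

```text
time_s: 27.55
tool_pos: [0.5082, -0.0846, 0.3326]
tcp_rot: [-0.031, 1.0, 0.001, -0.001]
contact_force: [0.5, -0.1, -1.6]
grip_width: 0.501
finger_force: 0.0
```

```bash
python3 -c "
from h import *
c=look('w11')
for q in rects(c,'rail',.022,100): print(rail(q[0],q[1]),q[2:5])
print('scene');look('','scene')"
```

```text
t 27.55 rail [-114.9   -0.3] z 332.6 psi-yaw 3.1419 F [ 0.5 -0.1 -1.6] q [-0.29  0.04 -0.09  1.44  0.   -0.35]
t 27.55 tcp [508.2 -84.6 332.6] psi 3.203 F [ 0.5 -0.1 -1.6] w 0.5
white [-40.4 119.7] yaw 0.0 size 81.5 80.1
blue [ -42.4 -120.9] yaw 0.0 size 80.0 79.9
terracotta [-40.4  -2.2] yaw 0.0 size 81.5 79.3
[ 13.7 166.3] [np.float64(24.1), np.float64(87.8), np.float64(3.5)]
[15.2 62.3] [np.float64(26.5), np.float64(113.0), np.float64(6.6)]
[ 11.7 -60.1] [np.float64(25.3), np.float64(113.5), np.float64(3.5)]
[  11.6 -164.8] [np.float64(25.3), np.float64(87.4), np.float64(3.5)]
[-273.6  185.9] [np.float64(34.6), np.float64(255.0), np.float64(3.5)]
scene
t 27.6 rail [-115.8   -0.2] z 331.1 psi-yaw 3.1416 F [-0.5  0.1 -1.3] q [-0.29  0.05 -0.09  1.44  0.   -0.35]
white [-36.6 121.8] yaw 1.4 size 81.4 83.1
blue [ -40.  -121.5] yaw -0.1 size 80.0 88.8
terracotta [-37.3  -2.4] yaw -1.7 size 82.2 84.2
```

View pics/w11.png

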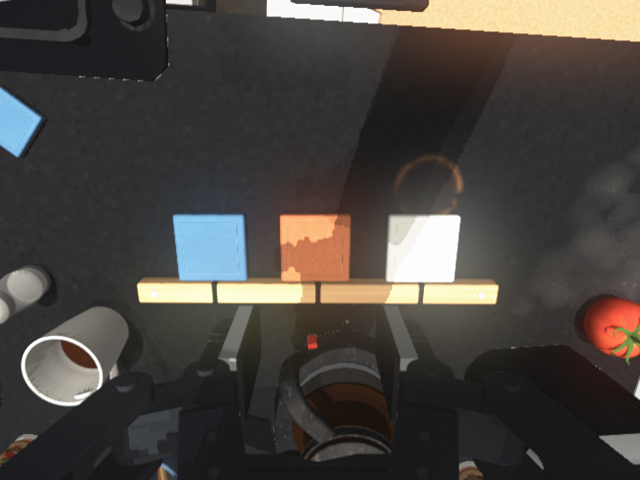

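The picture shows blue (210,248), terracotta (315,248) and white (423,248) flush against the strip. They are centred on the lines (columns 214, 317 and 421) within about 3 mm and square to under 0.5°; the bystanders stand where they did. Handing in.

```bash
python3 -c "
from plant import r;print(r.finish_job())"
```

```text
the job is handed in; nothing more can be done
None
```

I slid the three coasters flush against the oak strip, one on each black line within about 3 mm and square to under 0.5°, with the mug, tomato, salt shaker and spice jar left alone, and handed the job in at about 28 s; no verdict came back.

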